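Hang the bar-tool holder on its two pins and put the opener in it

TASK

Hang the steel bar-tool holder on the upright board, slipping both its keyholes over the two pins at once - the pins' strip is adjustable, so feel for them with light pressure, never pushing with as much as 20 N - and ease it down until it hangs fully home on both pins, level and flat against the board. Then lower the bottle opener, head up, into the holder's pocket and let go. Drop nothing, and leave the glasses and other things on the shelf where they stand.

Things in the scene. Friction and masses are not known exactly. Their poses are not given: they have to be found in the camera images.
- holder: Loose bar-tool holder, bare grey metal, 0.2-0.4 kg, standing on its underside: upright back plate 130 wide (y), 64 high (z), 4 thick (x), with a box pocket in front of its middle. Origin: the plate's underside, mid width, on its REAR face; x points out of the rear face towards the pocket, z up. Good grip: from above across the pocket's sides (56 mm apart), at x = 28.
- holder_pocket (a point): Centre of the pocket's floor (holder x 26.5, y 0, z 3 mm), axes as the holder's. The pocket is open on top, walls and floor 3 mm thick, outside x 4..52, y -28..28, z 0..64; inside 45 deep (x) by 50 wide (y).
- holder_keyholes (a point): Midpoint between the two entry holes on the plate's rear face (holder x 0, y 0, z 36 mm), axes as the holder's. Keyholes go through the plate at y = -48 and +48: entry hole 11.5 mm wide and high, and from it a slot 7 mm wide straight up. Fully home, the pin axes are at the slots' tops, 13 mm above this point: the holder goes down 13 mm from entry to home.
- stand: Fixed dark-wood upright board 200 wide (y), 18 thick, top 172 above the shelf, on a foot 206 x 130 x 14 mm that reaches 60 mm in front of it. Origin: the foot's underside, mid width, on the plane of the board's FRONT face, the face with the pins; x points straight out of that face, away from the robot, z up. Hung, the holder's axes agree with these and its rear face lies on the front face.
- pins_nominal (a point): Where the midpoint between the two pins would be with their steel strip centred: on the board's front face, stand z 144 mm; axes as the stand's. The strip is screwed tight through slots, up to 10 mm to either side (y) and 3.5 up or down from here, not shown by any pose. Pins stand out along x, level, 96 mm apart: shank 5.5 thick to x 6, then a round head 9.5 across, x 6 to 10.
- opener: Loose stainless bottle opener, 0.16-0.26 kg, standing upright on its butt, 122 mm tall: butt 30 mm across, handle about 20 across up to z 80, flat head above (z 76..122) 42 wide along x, 10 thick along y, with an opening 24 wide from z 92 to 108. Origin: centre of the butt's underside, z up the handle. Grip the head from above across its 10 mm thickness (y).
- tumbler1: Clear crystal tumbler, 72 mm wide, 88 tall; bystander on the shelf, to be left alone; origin at the centre of its underside, z up.
- tumbler2: Clear crystal tumbler, 72 mm wide, 88 tall; bystander on the shelf, to be left alone; origin at the centre of its underside, z up.
- ashtray: Green glass ashtray, round, 120 mm wide, 34 tall; bystander on the shelf, to be left alone; origin at the centre of its underside, z up.
- tin: Round aluminium tin with screw-top lid, 75 mm wide, 58 tall; bystander on the shelf, to be left alone; origin at the centre of its underside, z up.
- decanter: Clear crystal decanter with stopper, 94 mm wide, 162 tall; bystander on the shelf, to be left alone; origin at the centre of its underside, z up.
- fish: Amber and green glass fish on a round 60 mm foot, about 140 long, 100 tall; bystander on the shelf, to be left alone; origin at the centre of its underside, z up.
Not all that is in view belongs to the job. Several things look just like the opener: the one meant starts nearest to the robot's base. Leave any purple look-alike of the holder alone.

How it is judged (in metres and radians):
On the way:
1. the empty holder hangs fully home on both pins, level and flat on the board, let go (x of holder in the frame of stand between -0.003 and 0.005 m and y of holder in the frame of stand between -0.0135 and 0.0135 m and z of holder in the frame of stand between 0.0895 and 0.0996 m and angle between the y axis of holder and the y axis of stand, either way round below 0.06 rad and angle between holder's own z axis and vertical below 0.12 rad and contact force between holder and stand above 1 N and contact force between the fingers and holder below 0.05 N and linear speed of holder below 0.03 m/s), for 0.3 s.
At the end, for the whole second after the job is handed in: Let go and at rest: the holder hangs on both pins, its underside 89.5-99.6 mm above the shelf, rear face within 5 mm of the board, level within 3.4 and upright within 7 degrees; the opener is head up in its pocket, butt within 16 mm of the holder's underside, leaning under 28 degrees (x of holder in the frame of stand between -0.003 and 0.005 m and y of holder in the frame of stand between -0.0135 and 0.0135 m and z of holder in the frame of stand between 0.0895 and 0.0996 m and angle between the y axis of holder and the y axis of stand, either way round below 0.06 rad and angle between holder's own z axis and vertical below 0.12 rad and contact force between holder and stand above 1 N and contact force between the fingers and holder below 0.05 N and x of opener in the frame of holder between 0.01 and 0.043 m and y of opener in the frame of holder between -0.02 and 0.02 m and z of opener in the frame of holder between -0.002 and 0.016 m and angle between opener's own z axis and vertical below 0.5 rad and linear speed of each of holder, opener below 0.02 m/s and angular speed of each of holder, opener below 0.2 rad/s and contact force between the fingers and opener below 0.05 N); the robot touches nothing.
It fails at once if the holder is pressed against the board or its pins with more than 20 N (contact force between holder and stand above 20 N).
It fails at once if a bystander is moved more than 20 mm or tipped (distance of any of tumbler1, tumbler2, ashtray, tin, decanter, fish from where it was at the start of the episode above 0.02 m or angle between any of tumbler1, tumbler2, ashtray, tin, decanter, fish's own z axis and vertical above 0.35 rad).
It fails at once if the holder or the opener is dropped (falls faster than 0.8 m/s out of the fingers) ((contact force between the fingers and holder below 0.05 N and linear speed of holder above 0.8 m/s) or (contact force between the fingers and opener below 0.05 N and linear speed of opener above 0.8 m/s)).
It also fails if it takes over 72 s, if anything falls off the work surface, if the arm or the gripper's body presses on something with over 40 N, if the wrist force passes 120 N, or if a joint passes its speed limit or range.

ROBOT

A 6-joint arm with a two-finger parallel gripper is mounted at the origin on the work surface. World frame = base frame: x ahead of the robot, y to its left, z up, the work surface at z = 0. Lengths are in mm, angles in rad, forces in N, time in s.
With the tool pointing down it reaches from about 350 to 775 mm from the base axis. Payload 7.3 kg.
Tool frame: the origin (TCP) lies midway between the tips of the shut fingers; the grasp point (between the pads) lies 19 mm behind it; z points along the fingers, y is the line along which they close (so a half turn about z gives the same grasp; the last joint's range is limited). The gripper opens to 92 mm and grips with 3 to 60 N. Pads are 19 mm wide; open, the fingers measure 130 mm over their backs; the gripper's body (75 mm by 190 mm) begins 47 mm behind the grasp point.
Start: joints at [1.013, 0.342, 1.524, -0, 1.275, -0.146], TCP at [210.124, 481.137, 226.741] pointing down, gripper open.
Joint ranges: [-2.53, 2.53], [-0.77, 2.02], [0.04, 2.7], [-1, 4.14], [0.28, 2.66], [-3.11, 3.11]. Speed limits (rad/s): [2.57, 2.57, 3.14, 3.14, 3.14, 3.14].

INTERFACE

Orientations are given as [roll, pitch, yaw] about the fixed x, y, z axes, in that order (R = Rz(yaw) Ry(pitch) Rx(roll)).
In Python, from plant import readout, vision, order, models gives the robot as it stands. The module is installed in compiled form; this text tells all that it offers.
- The arm moves only by the tool step_arm, never from a script. Its argument "series" is text: rows parted by semicolons, each of 7 numbers parted by spaces: the gripper's target within -1 to 1 (shut at 1, half-way at 0, fully open at -1), then the shift along the tool's x, y, z each as a share of 80 mm, from -1 to 1, then the turn, a rotation vector about the tool's x, y, z each as a share of 2 pi rad, from -1 to 1. In form: jaw x y z ax ay az; .... A call has 1 to 20 rows; each row is the pose to reach, as a shift and turn from the pose commanded when the call began, along the tool's axes at that moment, turning the shorter way round; what a row does not reach only later rows make up. A row lasts 1/10 s, in which the tool goes at most 50 mm and 8.59 degrees, less where a joint would pass 70% of its speed; a pose out of reach is approached as far as the arm can. A call with a number of a shift or a turn outside -1 to 1 is refused whole. A call with a gripper value outside its range is refused whole. The fingers move at their own pace and stop on an object; the grip force is fixed at half the most. Time passes only in rows, so rows that repeat a pose let the fingers close. It gives the time, the measured TCP pose, the force, the opening and the grip force at its end, in the units of the state.
- readout.get_obs(): the state, without advancing time (a new reading comes with each control period).
- vision.capture(name): name is "side" or "top" or "wrist"; returns a dict with "frame" (400x640x3 uint8, red, green, blue), "depth" (400x640 float32, mm along the optical axis (not along the pixel's ray), 0 where there is no reading), "fovy" (degrees; the focal length in pixels is half the picture's height over the tangent of half this angle, whatever the lens; pixels are square), "cx", "cy" (the principal point, pixels), "k1" (the pictures are not rectified: a ray, as slopes to the right and down, at radius r is drawn at 1 + k1 r^2 times it, then the intrinsics apply), "rvec" (rotation vector, rad) and "tvec" (3), from world to camera coordinates, as OpenCV has them; the wrist camera has in their place "mount" (4x4, takes a point from camera to tool coordinates, whose origin is the TCP and whose axes are the flange's). Camera axes: x right, y down, z forward; pixel columns grow to the right and rows downward; lengths in mm; the calibration is good to about 2 mm. A picture is of the moment at which its call begins: read the wrist's pose just before it.
- order.close_job(): hands the job in; it is judged then, once.
Trained networks look in a picture, given as the dict that the camera call returned (one of the last four; its "shot" number tells which), for a name from the list of things; names that differ only in an ending like _2 or _b are one class to them, and where a whole thing is asked for, a point or a joint stands for the part that bears it (a point fixed in the world has none). Each returns a list of dicts, best first, with "p" (0 to 1); they miss things now and then, are a little off and sometimes report something else, mostly with a low value. They report only what shows in the picture. A call takes as long as a camera call. They do not tell look-alikes from the thing itself.
- models.look_for(picture, thing): "position" ([column, row] in pixels, amid what is visible of it).
- models.pinpoint(picture, thing): "position" ([column, row] in pixels: a listed point, or the origin of a listed thing).
The state is a dict: "time": time; "joint_positions": joint angles; "dq": joint speeds; "tau": joint torques, N m; "tool_pos": TCP position; "tcp_rot": TCP orientation; "contact_force": force on the tool from outside, world axes, zero at the start; "moment": the same for the moment, N m; "grip_width": finger opening in mm; "finger_force": force on a finger pad.
Only numpy, scipy, OpenCV 4.12 (cv2) and the standard library are available. Lean on these libraries where they do the work, as an engineer would, in place of code of your own. Each camera call takes 0.05 s, during which the arm holds its last target. There are 200 camera calls.

## Working session

There is one attempt and no reset: what is moved stays moved. The work goes in short steps, Python scripts to look and compute and a tool call to move; the robot and the scene stay as the last step left them, time stands still between calls to the robot, and variables do not carry over. Pictures are saved under pics/ and viewed, at most 10 in all, crops included, and the job is handed in when it is done.

Besides the shell and the picture viewer there is one more tool, called in YAML: its name, and indented under it one key for each argument. step_arm: Moves the arm, as the interface text tells. Shift numbers are shares of 80 mm and turn numbers shares of 2 pi rad, none past 1 either way. Its arguments: {"type":"object","properties":{"series":{"type":"string"}},"required":["series"]}

```bash
mkdir -p pics; cat > h.py <<'E'
import numpy as np, cv2
from scipy.spatial.transform import Rotation as R
from plant import readout, vision, order, models
def cam(p,o=None):
    """K-ish and cam->world R,t"""
    f=200/np.tan(np.radians(p['fovy'])/2)
    if 'mount' in p:
        M=np.array(p['mount']); Rt=R.from_euler('xyz',o['tcp_rot']).as_matrix()
        return f,Rt@M[:3,:3],Rt@M[:3,3]+np.array(o['tool_pos'])
    Rc=R.from_rotvec(np.ravel(p['rvec'])).as_matrix()
    return f,Rc.T,-Rc.T@np.ravel(p['tvec'])
def rays(p,uv,o=None):
    f,Rw,c=cam(p,o); uv=np.atleast_2d(uv).astype(float)
    d=(uv-[p['cx'],p['cy']])/f; s=d.copy()
    for _ in range(20): s=d/(1+p['k1']*(s**2).sum(1,keepdims=True))
    return c,np.c_[s,np.ones(len(s))]@Rw.T
def at_z(p,uv,z,o=None):
    c,d=rays(p,uv,o); return c+d*((z-c[2])/d[:,2])[:,None]
def at_depth(p,uv,o=None):
    c,d=rays(p,uv,o); uv=np.atleast_2d(uv).round().astype(int)
    return c+d*p['depth'][uv[:,1].clip(0,399),uv[:,0].clip(0,639)][:,None]
def cloud(p,o=None):
    v,u=np.mgrid[0:400,0:640]; uv=np.c_[u.ravel(),v.ravel()]
    P=at_depth(p,uv,o); P[p['depth'].ravel()==0]=np.nan
    return P.reshape(400,640,3)
def save(p,n): cv2.imwrite('pics/'+n,p['frame'][:,:,::-1])
E
python3 - <<'E'
from h import *
import pickle
D={}
for n in ['top','side']:
    p=vision.capture(n); D[n]=p; save(p,n+'.png')
    for t in ['holder','holder_pocket','holder_keyholes','stand','pins_nominal','opener','tumbler1','ashtray','tin','decanter','fish']:
        r=models.pinpoint(p,t)
        for q in r[:4]:
            print(n,t,round(q['p'],2),np.round(q['position']),at_depth(p,q['position'])[0].round(), at_z(p,q['position'],0)[0].round())
pickle.dump(D,open('D.pkl','wb'))
img=np.vstack([D['top']['frame'],D['side']['frame']])[:,:,::-1]
cv2.imwrite('pics/both.png',cv2.resize(img,(480,600),interpolation=cv2.INTER_AREA))
print(readout.get_obs())
E
```

```text
top holder 0.64 [224. 260.] [417. 355.   5.] [417. 356.   0.]
top holder 0.61 [252. 225.] [518. 272.  25.] [521. 276.   0.]
top holder_pocket 0.94 [227. 267.] [397. 347.   4.] [397. 348.   0.]
top holder_pocket 0.56 [252. 219.] [538. 277.   5.] [538. 278.   0.]
top holder_keyholes 0.96 [245. 224.] [518. 288.  53.] [524. 298.   0.]
top holder_keyholes 0.71 [223. 259.] [420. 356.  14.] [420. 360.   0.]
top stand 0.58 [341. 227.] [495.  17. 173.] [513.   9.   0.]
top pins_nominal 0.83 [348. 223.] [506.   0. 172.] [526. -11.   0.]
top pins_nominal 0.59 [254. 227.] [514. 272.  -1.] [514. 271.   0.]
top opener 0.74 [442. 237.] [ 482. -287.   17.] [ 483. -292.    0.]
top opener 0.55 [434. 205.] [ 576. -267.   15.] [ 579. -272.    0.]
top tumbler1 0.77 [247. 158.] [704. 280.  88.] [730. 297.   0.]
top tumbler1 0.7 [390. 167.] [ 678. -130.   76.] [ 698. -144.    0.]
top ashtray 0.58 [298. 162.] [712. 138.  11.] [715. 139.   0.]
top ashtray 0.19 [393. 166.] [ 697. -150.    7.] [ 699. -151.    0.]
top tin 0.93 [435. 159.] [ 709. -268.   52.] [ 723. -283.    0.]
top decanter 0.73 [344. 162.] [69
[... 1425 characters left out ...]
44. 439.   0.]
{'time': 1.2, 'joint_positions': array([ 1.01301575e+00,  3.41995022e-01,  1.52410095e+00,  7.68099242e-06,
        1.27544973e+00, -1.45997784e-01]), 'dq': array([ 0.00041577,  0.00083528, -0.00187282, -0.0004084 ,  0.00038294,
       -0.00183119]), 'tau': array([ 3.15945772e-04, -4.31134343e+01, -2.44478059e+01,  7.18269171e-02,
        4.82237397e-02,  1.96429232e-05]), 'tool_pos': array([210.10602564, 481.1276225 , 226.74276148]), 'tcp_rot': array([ 3.14154513e+00, -4.39678604e-07,  2.72980763e+00]), 'contact_force': array([ 0.42324351, -0.02160393, -0.83039352]), 'moment': array([ 0.02679543, -0.0038418 ,  0.0506849 ]), 'finger_force': 0.0, 'grip_width': 91.9263004084916}
```

View pics/top.png

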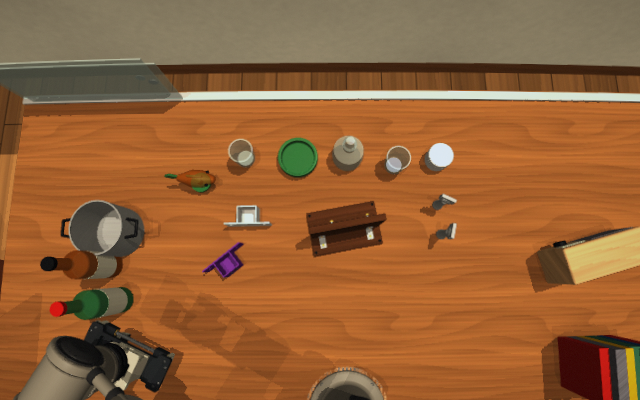

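View pics/side.png

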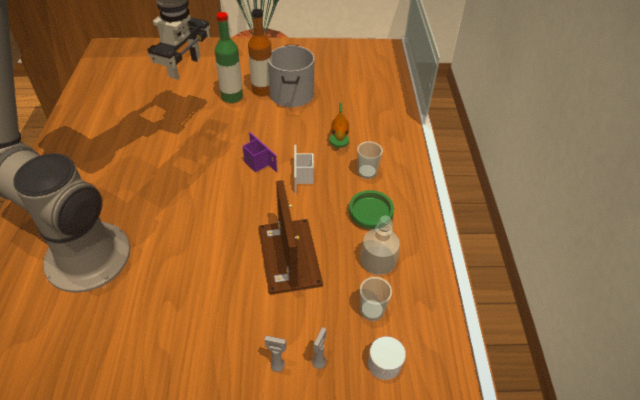

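The top view shows the grey holder at (247,217), with its plate at row 224 facing the robot. The purple look-alike is at (225,262). The stand is at (345,228), with gold pins near (331,221) and (367,214).

There are two opener candidates: A at (449,232) and B at (443,201). A is about 560 mm from the base and B about 640 mm, so A fits "nearest". I'll confirm with a crop and fit the poses from depth.

```bash
python3 - <<'E'
from h import *
import pickle
D=pickle.load(open('D.pkl','rb'))
p=D['top']; s=D['side']
a=cv2.resize(p['frame'][180:260,410:480],None,fx=5,fy=5,interpolation=cv2.INTER_CUBIC)
b=cv2.resize(s['frame'][310:390,250:350],None,fx=4,fy=4,interpolation=cv2.INTER_CUBIC)
b=cv2.copyMakeBorder(b,0,400-b.shape[0],0,0,cv2.BORDER_CONSTANT)
cv2.imwrite('pics/op.png',np.hstack([a,b])[:,:,::-1])
for n in D:
    P=cloud(D[n])
    def sel(x0,x1,y0,y1,z0,z1):
        q=P.reshape(-1,3); m=(q[:,0]>x0)&(q[:,0]<x1)&(q[:,1]>y0)&(q[:,1]<y1)&(q[:,2]>z0)&(q[:,2]<z1); return q[m]
    for nm,b in dict(hold=(460,600,200,360,57,72),board=(430,600,-120,130,166,180),foot=(400,640,-150,150,8,20),opA=(430,530,-350,-230,112,128),opB=(535,640,-340,-220,112,128)).items():
        q=sel(*b)
        if len(q)<4: print(n,nm,len(q)); continue
        r=cv2.minAreaRect(q[:,:2].astype(np.float32)); print(n,nm,len(q),np.round(r[0]),np.round(r[1]),round(r[2],1),q.mean(0).round(1), np.percentile(q,[2,98],axis=0).round())
E
```

```text
top hold 148 [527. 290.] [ 93. 109.] 35.6 [533.1 287.   62.5] [[463. 223.  58.]
 [568. 342.  67.]]
top board 555 [505.   2.] [ 18. 199.] 10.4 [504.6   3.  171.4] [[483. -92. 167.]
 [527.  97. 175.]]
top foot 2195 [509.   3.] [130. 206.] 10.4 [505.7   3.   13.6] [[437. -98.   9.]
 [578. 102.  18.]]
top opA 62 [ 491. -285.] [11. 38.] 73.2 [ 490.8 -283.8  121.2] [[ 473. -292.  114.]
 [ 508. -277.  126.]]
top opB 64 [ 579. -280.] [39. 10.] 63.1 [ 578.2 -278.6  120.4] [[ 568. -295.  113.]
 [ 590. -262.  124.]]
side hold 187 [528. 289.] [ 93. 112.] 33.4 [535.2 283.4  64. ] [[463. 221.  57.]
 [568. 339.  70.]]
side board 569 [505.   3.] [ 18. 202.] 10.4 [506.5  -4.9 173. ] [[484. -95. 168.]
 [529.  96. 176.]]
side foot 2749 [525.  17.] [255. 200.] 87.9 [509.8  -9.1  15.1] [[ 439. -101.   10.]
 [ 581.  101.   19.]]
side opA 147 [ 492. -285.] [12. 43.] 76.4 [ 492.5 -286.2  120.9] [[ 472. -294.  113.]
 [ 512. -277.  126.]]
side opB 119 [ 579. -278.] [43. 10.] 64.9 [ 579.1 -279.8  121.8] [[ 568. -298.  113.]
 [ 590. -260.  126.]]
```

View pics/op.png

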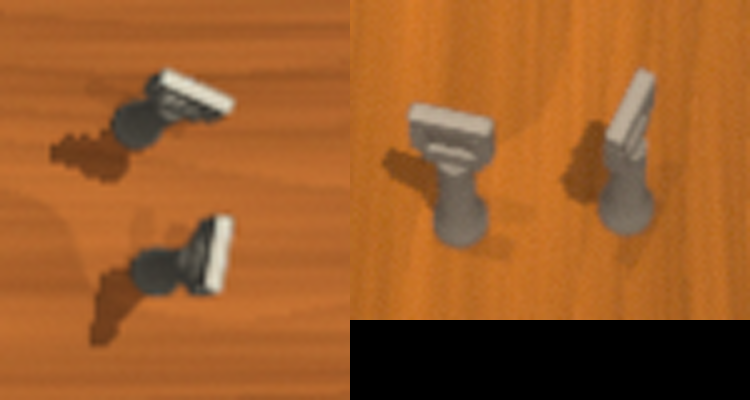

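The crop confirms two identical openers. A, at (491,-285), is nearest the base and is the one I'll use. The stand origin is about (514,4) with yaw 0.18. Next I'll turn to yaw π, move over the holder and refine its pose.

step_arm:
  series: "-1 0 0 0 0 0 -0.0655; -1 0 0 0 0 0 -0.0655; -1 0 0 0 0 0 -0.0655"

```text
time: 1.5
tool_pos: [210.1, 481.1, 226.7]
tcp_rot: [3.142, 0.0, -3.136]
contact_force: [-0.5, 0.0, 0.9]
grip_width: 91.8
finger_force: 0.0
```

step_arm:
  series: "-1 -0.5 -0.3 -0.2 0 0 0; -1 -1 -0.6 -0.4 0 0 0; -1 -1 -0.6 -0.4 0 0 0"

```text
time: 1.8
tool_pos: [294.7, 431.6, 260.7]
tcp_rot: [3.139, 0.004, 3.137]
contact_force: [0.3, 0.5, -0.9]
grip_width: 92.0
finger_force: 0.0
```

step_arm:
  series: "-1 -0.5 -0.3 -0.2 0 0 0; -1 -1 -0.6 -0.4 0 0 0; -1 -1 -0.6 -0.4 0 0 0"

```text
time: 2.1
tool_pos: [374.3, 383.4, 292.3]
tcp_rot: [3.14, 0.004, 3.136]
contact_force: [0.1, 0.9, -0.6]
grip_width: 91.6
finger_force: 0.0
```

step_arm:
  series: "-1 -0.5 -0.3 0 0 0 0; -1 -1 -0.6 0 0 0 0; -1 -1 -0.6 0 0 0 0; -1 -1 -0.6 0 0 0 0"

```text
time: 2.5
tool_pos: [449.7, 337.2, 289.9]
tcp_rot: [-3.142, -0.002, 3.14]
contact_force: [-0.9, -0.4, 0.2]
grip_width: 91.9
finger_force: 0.0
```

```bash
python3 - <<'E'
from h import *
import pickle
D=pickle.load(open('D.pkl','rb'))
for n in D:
    q=cloud(D[n]).reshape(-1,3)
    m=(q[:,0]>495)&(q[:,0]<600)&(q[:,1]>200)&(q[:,1]<360)&(q[:,2]>57)&(q[:,2]<72); q=q[m]
    f=q[q[:,0]<518]; print(n,np.round(cv2.minAreaRect(q[:,:2].astype(np.float32))[0]),np.percentile(q,[2,98],axis=0).round(),np.polyfit(f[:,1],f[:,0],1))
o=readout.get_obs(); w=vision.capture('wrist'); save(w,'w1.png')
print(o['time'],o['tool_pos'],o['tcp_rot'],o['joint_positions'].round(2)); print(np.round(w['mount'],3),w['fovy'])
for t in ['holder','holder_keyholes','holder_pocket','pins_nominal','stand']:
    for r in models.pinpoint(w,t)[:2]: print(t,round(r['p'],2),np.round(r['position']),at_depth(w,r['position'],o)[0].round(1))
q=cloud(w,o).reshape(-1,3); m=(q[:,1]>200)&(q[:,1]<360)&(q[:,2]>55)&(q[:,2]<72)&(q[:,0]>495)&(q[:,0]<600);q=q[m]
print(len(q)); 
if len(q)>9:
    print(cv2.minAreaRect(q[:,:2].astype(np.float32)),np.percentile(q,[1,99],axis=0).round(1)); f=q[q[:,0]<515];print(np.polyfit(f[:,1],f[:,0],1))
E
```

```text
top [543. 283.] [[517. 223.  58.]
 [568. 342.  67.]] [-1.04260204e-02  5.20150849e+02]
side [543. 284.] [[517. 221.  58.]
 [568. 340.  70.]] [-1.93909455e-02  5.23628890e+02]
2.5 [449.65492479 337.21338323 289.88119397] [-3.14155063e+00 -1.83515581e-03  3.13976781e+00] [ 0.51  0.37  1.3   0.    1.47 -1.06]
[[ 1.00000e-03 -9.60000e-01 -2.78000e-01  7.54600e+01]
 [ 1.00000e+00  1.00000e-03 -0.00000e+00  4.22000e-01]
 [ 0.00000e+00 -2.78000e-01  9.60000e-01 -1.59041e+02]
 [ 0.00000e+00  0.00000e+00  0.00000e+00  1.00000e+00]] 67.59539602114332
holder 0.88 [330. 147.] [422.5 351.3   3.6]
holder 0.7 [286. 212.] [517.3 284.2  20.3]
holder_keyholes 0.62 [333. 154.] [424.2 353.4  63.2]
holder_keyholes 0.57 [285. 218.] [517.9 286.8  46.6]
holder_pocket 0.82 [284. 226.] [546.9 279.1   4.9]
holder_pocket 0.76 [318. 137.] [407.3 334.    2.7]
pins_nominal 0.97 [ 27. 242.] [499.5  31.8 173.4]
pins_nominal 0.52 [285. 217.] [517.2 285.6  42.5]
stand 0.62 [115. 204.] [482.4  75.8  91.8]
845
((543.8533935546875, 283.6719970703125), (53.436927795410156, 128.27627563476562), 1.0110379457473755) [[516.4 221.   55.2]
 [569.9 345.8  66.4]]Traceback (most recent call last):
  File "<stdin>", line 15, in <module>
    raise TypeError("expected non-empty vector for x")
TypeError: expected non-empty vector for x
```

View pics/w1.png

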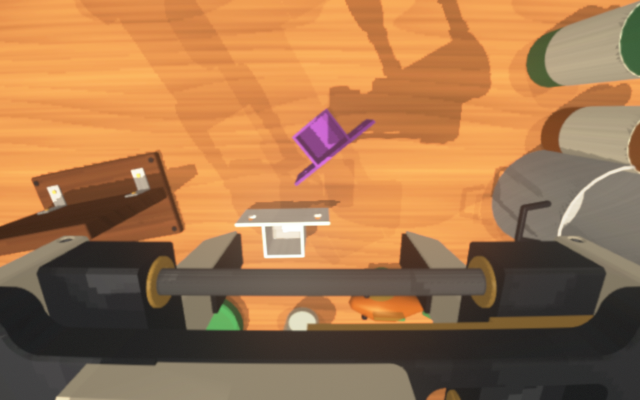

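The wrist view shows the grey holder at (284,230) and the purple one at (330,150). The holder origin is about (517.5,284) with yaw 0.015. The wrist camera sits on the tool's +x side, so I'll grasp at yaw≈0, which lets it see the pins on the board's front face later.

step_arm:
  series: "-1 -0.3 -0.16 0 0 0 0.25; -1 -0.6 -0.33 0 0 0 0.25; -1 -0.6 -0.33 0 0 0 0.25; -1 -0.6 -0.33 0 0 0 0.25; -1 -0.6 -0.33 0 0 0 0.25; -1 -0.6 -0.33 0 0 0 0.25; -1 -0.6 -0.33 0 0 0 0.25; -1 -0.6 -0.33 0 0 0 0.25; -1 -0.6 -0.33 0 0 0 0.25; -1 -0.6 -0.33 0 0 0 0.25; -1 -0.6 -0.33 0 0 0 0.25"

```text
time: 3.9
tool_pos: [497.5, 311.3, 290.9]
tcp_rot: [3.141, -0.0, 1.566]
contact_force: [-0.9, 0.7, 0.3]
grip_width: 91.7
finger_force: 0.0
```

step_arm:
  series: "-1 -0.15 0.3 0 0 0 0.2475; -1 -0.3325 0.5925 0 0 0 0.2475; -1 -0.3325 0.5925 0 0 0 0.2475; -1 -0.3325 0.5925 0 0 0 0.2475; -1 -0.3325 0.5925 0 0 0 0.2475; -1 -0.3325 0.5925 0 0 0 0.2475; -1 -0.3325 0.5925 0 0 0 0.2475; -1 -0.3325 0.5925 0 0 0 0.2475; -1 -0.3325 0.5925 0 0 0 0.2475; -1 -0.3325 0.5925 0 0 0 0.2475; -1 -0.3325 0.5925 0 0 0 0.2475; -1 -0.3325 0.5925 0 0 0 0.2475"

```text
time: 5.1
tool_pos: [545.0, 284.7, 290.9]
tcp_rot: [-3.141, -0.0, 0.016]
contact_force: [-0.7, 0.3, -0.2]
grip_width: 92.1
finger_force: 0.0
```

```bash
python3 - <<'E'
from h import *
o=readout.get_obs(); w=vision.capture('wrist'); save(w,'w2.png')
print(o['time'],o['tool_pos'],o['tcp_rot'],o['joint_positions'].round(2))
q=cloud(w,o).reshape(-1,3); m=(q[:,1]>200)&(q[:,1]<360)&(q[:,2]>55)&(q[:,2]<72)&(q[:,0]>495)&(q[:,0]<600);q=q[m]
print(len(q),cv2.minAreaRect(q[:,:2].astype(np.float32)),np.percentile(q,[1,99],axis=0).round(1))
E
```

```text
5.1 [545.00827316 284.66400322 290.87741732] [-3.14136280e+00 -1.82188310e-04  1.60487565e-02] [0.36 0.48 1.14 0.   1.53 1.91]
788 ((544.1068115234375, 284.1734313964844), (51.7946662902832, 129.78236389160156), 1.0030038356781006) [[517.6 220.5  55.2]
 [570.1 346.8  66.7]]
```

View pics/w2.png

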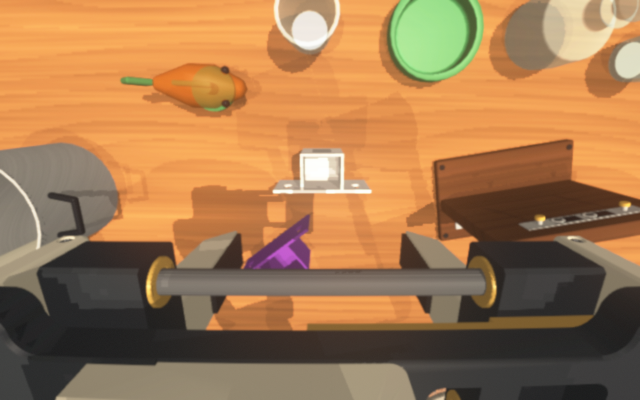

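The holder is confirmed at centre (544.1,284.2) with yaw 0.0175. It appears at (322,185), and the strip with its two gold pins at (540,218) and (622,210). Next I'll descend and grip.

step_arm:
  series: "-1 0.005 0.003 0.5 0 0 0; -1 0.01 0.006 1 0 0 0; -1 0.01 0.006 1 0 0 0"

```text
time: 5.45
tool_pos: [543.1, 282.7, 205.3]
tcp_rot: [3.138, 0.011, 0.017]
contact_force: [-0.7, -0.6, -1.1]
grip_width: 91.9
finger_force: 0.0
```

step_arm:
  series: "-1 0 0 0.5 0 0 0; -1 0 0 1 0 0 0; -1 0 0 1 0 0 0"

```text
time: 5.75
tool_pos: [544.0, 282.9, 127.5]
tcp_rot: [3.139, 0.008, 0.017]
contact_force: [-0.7, 0.4, -0.8]
grip_width: 92.1
finger_force: 0.0
```

step_arm:
  series: "-1 0 0 0.5 0 0 0; -1 0 0 1 0 0 0; -1 0 0 1 0 0 0; -1 0 0 1 0 0 0"

```text
time: 6.15
tool_pos: [547.7, 284.2, 53.4]
tcp_rot: [-3.141, -0.002, 0.016]
contact_force: [0.3, 0.2, -0.1]
grip_width: 91.8
finger_force: 0.0
```

step_arm:
  series: "-1 0 0 0.14 0 0 0; -1 0 0 0.27 0 0 0; -1 0 0 0.27 0 0 0; 1 0 0 0.27 0 0 0; 1 0 0 0.27 0 0 0; 1 0 0 0.27 0 0 0; 1 0 0 0.27 0 0 0; 1 0 0 0.27 0 0 0; 1 0 0 0.27 0 0 0; 1 0 0 0.27 0 0 0"

```text
time: 7.15
tool_pos: [546.4, 283.7, 29.3]
tcp_rot: [-3.141, -0.0, 0.015]
contact_force: [0.2, 0.2, 1.1]
grip_width: 55.9
finger_force: 30.0
```

Gripped at 55.9 mm wide. Next I'll lift and carry the holder above the stand to view the pins from the same relative spot as the holder view.

step_arm:
  series: "1 0 0 -0.2 0 0 0; 1 0 0 -0.6 0 0 0; 1 0 0 -1 0 0 0"

```text
time: 7.45
tool_pos: [545.3, 283.2, 108.6]
tcp_rot: [3.14, 0.003, 0.015]
contact_force: [0.4, 0.1, -3.5]
grip_width: 56.1
finger_force: 30.0
```

step_arm:
  series: "1 0 0.2 -0.5 0 0 0; 1 0 0.5 -1 0 0 0; 1 0 0.5 -1 0 0 0"

```text
time: 7.75
tool_pos: [549.7, 242.1, 194.8]
tcp_rot: [-3.14, -0.01, 0.014]
contact_force: [0.4, 0.1, -2.7]
grip_width: 55.5
finger_force: 30.0
```

step_arm:
  series: "1 0 0.4 -0.5 0 0 0; 1 0 0.8 -1 0 0 0; 1 0 1 -1 0 0 0"

```text
time: 8.05
tool_pos: [549.9, 162.3, 273.2]
tcp_rot: [-3.141, -0.007, 0.015]
contact_force: [0.8, 0.3, -3.5]
grip_width: 55.9
finger_force: 30.0
```

step_arm:
  series: "1 0 0.5 -0.26 0 0 0; 1 0 1 -0.26 0 0 0; 1 0 1 -0.26 0 0 0"

```text
time: 8.35
tool_pos: [549.3, 79.5, 288.8]
tcp_rot: [3.14, 0.002, 0.011]
contact_force: [-0.3, -0.3, -2.9]
grip_width: 56.1
finger_force: 30.0
```

step_arm:
  series: "1 -0.29 0.5 0 0 0 -0.0133; 1 -0.58 1 0 0 0 -0.0265; 1 -0.58 1 0 0 0 -0.0265; 1 -0.58 1 0 0 0 -0.0265; 1 -0.58 1 0 0 0 -0.0265; 1 -0.58 1 0 0 0 -0.0265"

```text
time: 8.95
tool_pos: [504.5, 4.0, 289.4]
tcp_rot: [-3.141, 0.001, 0.183]
contact_force: [-0.1, -0.1, -3.0]
grip_width: 55.9
finger_force: 30.0
```

```bash
python3 - <<'E'
from h import *
import pickle
o=readout.get_obs(); w=vision.capture('wrist'); save(w,'w3.png'); pickle.dump((o,w),open('w3.pkl','wb'))
print(o['time'],o['tool_pos'],o['tcp_rot'],o['contact_force'],o['moment'])
for t in ['pins_nominal','stand']:
    for r in models.pinpoint(w,t)[:2]: print(t,round(r['p'],2),np.round(r['position']),at_depth(w,r['position'],o)[0].round(1))
q=cloud(w,o).reshape(-1,3)
for z0,z1 in((166,178),(8,20)):
    m=(q[:,1]>-150)&(q[:,1]<150)&(q[:,2]>z0)&(q[:,2]<z1)&(q[:,0]>400)&(q[:,0]<600);k=q[m]
    print(len(k),cv2.minAreaRect(k[:,:2].astype(np.float32)),k.mean(0))
E
```

```text
8.95 [504.50627038   3.99896821 289.35107646] [-3.14095213e+00  5.95956457e-04  1.83145217e-01] [-0.06015351 -0.05242335 -2.96972844] [-0.08048611  0.13239142 -0.02318076]
pins_nominal 0.65 [322. 179.] [515.5   5.1 153.3]
stand 0.87 [323. 157.] [517.9   3.8  16. ]
3409 ((505.78753662109375, 2.5511322021484375), (18.319778442382812, 199.67515563964844), 10.598851203918457) [507.57271153   2.84102329 172.67397771]
6212 ((509.8457336425781, 2.953033447265625), (128.6610107421875, 205.97207641601562), 10.545493125915527) [543.05368137   8.99369109  15.01474754]
```

View pics/w3.png

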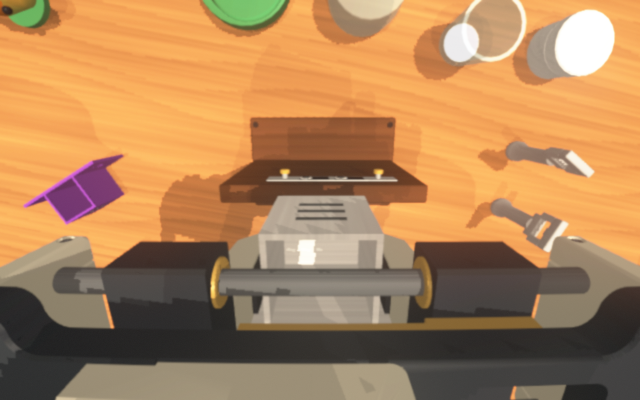

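The pin heads show clearly at (285,172) and (378,173). Their midpoint lies to the right of the board's middle at column 323, so the strip is shifted towards −y. I'll measure it.

```bash
python3 - <<'E'
from h import *
import pickle
o,w=pickle.load(open('w3.pkl','rb'))
a=.1845; X=np.array([np.cos(a),np.sin(a),0]); Y=np.array([-np.sin(a),np.cos(a),0]); S=np.array([514.7,4.05,0])
f=w['frame'].astype(int); hsv=cv2.cvtColor(w['frame'],cv2.COLOR_RGB2HSV)
for c0 in (285,378):
    sub=f[162:184,c0-12:c0+12]; m=(sub[:,:,0]-sub[:,:,2]>70)&(sub[:,:,0]>150)
    n,lab,st,ce=cv2.connectedComponentsWithStats(m.astype(np.uint8)); k=1+np.argmax(st[1:,4]); 
    uv=ce[k]+[c0-12,162]; print(st[k],uv)
    for xs in (8,10):
        c,d=rays(w,uv,o); P=c+d[0]*((xs-(c-S)@X)/(d[0]@X)); print(xs,'stand y,z',((P-S)@Y).round(2),P[2].round(2))
    print(at_depth(w,uv,o).round(1), [(at_depth(w,[uv[0]+i,uv[1]+j],o)[0]-S).round(0).tolist() for i,j in((0,-4),(0,-2),(0,2),(0,4),(0,6))])
for u in range(270,395,1): pass
v=cv2.resize(w['frame'][150:205,215:435],None,fx=3.6,fy=3.6,interpolation=cv2.INTER_CUBIC); cv2.imwrite('pics/pins.png',v[:,:,::-1])
E
```

```text
[ 7  7 10  6 47] [284.44680851 171.06382979]
8 stand y,z 39.22 148.85
10 stand y,z 37.93 159.28
[[515.9  43.9 151.3]] [[-9.0, 47.0, 78.0], [2.0, 41.0, 147.0], [-1.0, 40.0, 151.0], [-3.0, 39.0, 149.0], [-5.0, 39.0, 149.0]]
[ 8  7 10  6 54] [378.35185185 171.42592593]
8 stand y,z -55.93 150.89
10 stand y,z -53.91 161.25
[[532.8 -49.5 150.8]] [[12.0, -69.0, 77.0], [19.0, -54.0, 145.0], [16.0, -54.0, 149.0], [14.0, -55.0, 150.0], [12.0, -56.0, 148.0]]
```

View pics/pins.png

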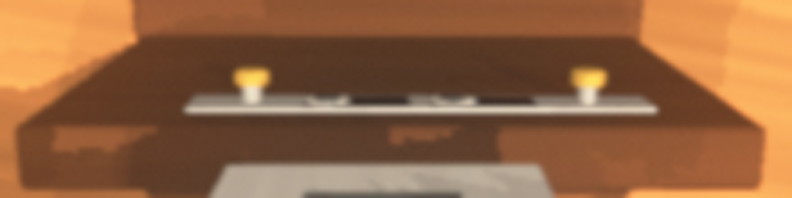

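The strip is about 8.8 mm towards −y and the pin height is about 144–145 ±2. I'll feel the pin height by lowering the plate's underside lightly onto the pin heads.

step_arm:
  series: "1 0.3 0.07 -0 0 0 0; 1 0.566 0.131 0.3 0 0 0; 1 0.566 0.131 0.75 0 0 0; 1 0.566 0.131 0.75 0 0 0"

```text
time: 9.5
tool_pos: [548.2, 1.6, 224.9]
tcp_rot: [-3.138, 0.01, 0.183]
contact_force: [-1.3, 0.1, -4.0]
grip_width: 56.0
finger_force: 30.0
```

step_arm:
  series: "1 0 0 0.2 0 0 0; 1 0 0 0.4 0 0 0; 1 0 0 0.5 0 0 0; 1 0 0 0.5 0 0 0; 1 0 0 0.5 0 0 0; 1 0 0 0.5 0 0 0; 1 0 0 0.5 0 0 0"

```text
time: 10.2
tool_pos: [551.0, 0.8, 190.8]
tcp_rot: [3.141, -0.001, 0.182]
contact_force: [-0.8, -0.2, -4.1]
grip_width: 55.8
finger_force: 30.0
```

```bash
python3 - <<'E'
from h import *
o=readout.get_obs(); a=.1845; X=np.array([np.cos(a),np.sin(a),0]); Y=np.array([-np.sin(a),np.cos(a),0]); S=np.array([514.7,4.05,0])
p=o['tool_pos']; print(p,o['tcp_rot'],(p-S)@X,(p-S)@Y,o['contact_force'],o['moment'])
E
```

```text
[551.0450218    0.75153187 190.81880828] [ 3.14118388e+00 -1.49284810e-03  1.81930159e-01] 35.12305714799608 -9.91016438040439 [-0.75653447 -0.20788853 -4.08204761] [-0.04568075  0.13632067 -0.02566184]
```

step_arm:
  series: "1 0 -0.0138 0.05 0 0 0; 1 0 -0.0138 0.1 0 0 0; 1 0 -0.0138 0.1 0 0 0; 1 0 -0.0138 0.1 0 0 0"

```text
time: 10.6
tool_pos: [550.3, 1.9, 181.7]
tcp_rot: [-3.141, 0.001, 0.182]
contact_force: [0.2, 0.2, -2.6]
grip_width: 55.6
finger_force: 30.0
```

step_arm:
  series: "1 0 0 0.0063 0 0 0; 1 0 0 0.0125 0 0 0; 1 0 0 0.0125 0 0 0"

```text
time: 10.9
tool_pos: [550.4, 1.9, 180.9]
tcp_rot: [-3.142, -0.0, 0.182]
contact_force: [-0.2, 0.6, -4.2]
grip_width: 55.9
finger_force: 30.0
```

step_arm:
  series: "1 0 0 0.0063 0 0 0; 1 0 0 0.0125 0 0 0; 1 0 0 0.0125 0 0 0"

```text
time: 11.2
tool_pos: [550.4, 1.9, 179.8]
tcp_rot: [-3.141, 0.0, 0.182]
contact_force: [0.5, 0.2, -2.9]
grip_width: 55.7
finger_force: 30.0
```

step_arm:
  series: "1 0 0 0.0063 0 0 0; 1 0 0 0.0125 0 0 0; 1 0 0 0.0125 0 0 0"

```text
time: 11.5
tool_pos: [550.4, 1.9, 178.8]
tcp_rot: [-3.141, 0.0, 0.182]
contact_force: [0.4, 0.5, -2.9]
grip_width: 55.9
finger_force: 30.0
```

step_arm:
  series: "1 0 0 0.0063 0 0 0; 1 0 0 0.0125 0 0 0; 1 0 0 0.0125 0 0 0"

```text
time: 11.8
tool_pos: [550.6, 1.9, 178.5]
tcp_rot: [3.141, -0.001, 0.182]
contact_force: [-1.0, 0.8, 1.1]
grip_width: 55.8
finger_force: 30.0
```

Contact came at TCP z≈178.6, so the pin axis is at about z=144.5. The entry position is then TCP z≈137.9. I'll back off, lower, and approach.

step_arm:
  series: "1 0 0 -0.03 0 0 0; 1 0.13 0 -0.03 0 0 0; 1 0.25 0 -0.03 0 0 0; 1 0.25 0 0.1 0 0 0; 1 0.25 0 0.3 0 0 0; 1 0.25 0 0.5 0 0 0; 1 0.25 0 0.5 0 0 0; 1 0.25 0 0.5 0 0 0; 1 0.25 0 0.5 0 0 0"

```text
time: 12.7
tool_pos: [570.6, 5.5, 138.5]
tcp_rot: [3.141, -0.001, 0.182]
contact_force: [1.1, 0.0, -3.8]
grip_width: 56.0
finger_force: 30.0
```

step_arm:
  series: "1 -0.08 0 0 0 0 0; 1 -0.16 0 0 0 0 0; 1 -0.19 0 0 0 0 0; 1 -0.19 0 0 0 0 0; 1 -0.19 0 0 0 0 0; 1 -0.19 0 0 0 0 0"

```text
time: 13.3
tool_pos: [555.3, 2.7, 138.0]
tcp_rot: [3.142, -0.0, 0.182]
contact_force: [0.5, 0.6, -3.4]
grip_width: 56.2
finger_force: 30.0
```

```bash
cat > st.py <<'E'
from h import *
o=readout.get_obs(); a=.1845; X=np.array([np.cos(a),np.sin(a),0]); Y=np.array([-np.sin(a),np.cos(a),0]); S=np.array([514.7,4.05,0])
p=o['tool_pos']; F=o['contact_force']; print('holder x,y,z',((p-S)@X-28.3).round(2),((p-S)@Y).round(2),(p[2]-29.3).round(2),o['tcp_rot'].round(4),'F',(F@X).round(1),(F@Y).round(1),F[2].round(1),o['moment'].round(2))
E
python3 st.py
```

```text
holder x,y,z 11.41 -8.76 108.74 [ 3.1415e+00 -4.0000e-04  1.8200e-01] F 0.6 0.5 -3.4 [-0.05  0.12  0.05]
```

step_arm:
  series: "1 -0.01 0 0 0 0 0; 1 -0.02 0 0 0 0 0; 1 -0.03 0 0 0 0 0; 1 -0.03 0 0 0 0 0; 1 -0.03 0 0 0 0 0"

```text
time: 13.8
tool_pos: [552.8, 2.3, 137.9]
tcp_rot: [-3.142, -0.0, 0.182]
contact_force: [0.8, -0.2, -4.6]
grip_width: 55.6
finger_force: 30.0
```

```bash
python3 st.py
```

```text
holder x,y,z 8.85 -8.71 108.61 [-3.1416e+00 -1.0000e-04  1.8200e-01] F 0.7 -0.4 -4.6 [0.01 0.14 0.02]
```

step_arm:
  series: "1 -0.01 0 0 0 0 0; 1 -0.019 0 0 0 0 0; 1 -0.019 0 0 0 0 0"

```text
time: 14.1
tool_pos: [551.2, 2.0, 137.9]
tcp_rot: [-3.142, 0.0, 0.182]
contact_force: [-0.1, -0.2, -3.1]
grip_width: 55.8
finger_force: 30.0
```

step_arm:
  series: "1 -0.007 0 0 0 0 0; 1 -0.0125 0 0 0 0 0; 1 -0.0125 0 0 0 0 0"

```text
time: 14.4
tool_pos: [550.3, 1.9, 137.9]
tcp_rot: [-3.142, 0.0, 0.182]
contact_force: [-0.6, 0.0, -3.1]
grip_width: 55.9
finger_force: 30.0
```

```bash
python3 st.py
```

```text
holder x,y,z 6.25 -8.68 108.62 [-3.1415  0.      0.182 ] F -0.6 0.1 -3.1 [-0.01  0.13 -0.01]
```

step_arm:
  series: "1 -0.01 0 0 0 0 0; 1 -0.019 0 0 0 0 0; 1 -0.019 0 0 0 0 0"

```text
time: 14.7
tool_pos: [548.7, 1.6, 137.9]
tcp_rot: [-3.141, 0.0, 0.182]
contact_force: [-0.2, -0.6, -3.2]
grip_width: 55.7
finger_force: 30.0
```

step_arm:
  series: "1 -0.01 0 0 0 0 0; 1 -0.019 0 0 0 0 0; 1 -0.019 0 0 0 0 0"

```text
time: 15.0
tool_pos: [547.2, 1.3, 137.9]
tcp_rot: [-3.141, 0.0, 0.182]
contact_force: [-0.3, 0.6, -3.6]
grip_width: 55.9
finger_force: 30.0
```

```bash
python3 st.py
```

```text
holder x,y,z 3.19 -8.67 108.61 [-3.1415  0.      0.1819] F -0.2 0.7 -3.6 [-0.03  0.1   0.  ]
```

The pins are inside the keyholes with no contact. I'll continue gently to the board.

step_arm:
  series: "1 -0.01 0 0 0 0 0; 1 -0.019 0 0 0 0 0; 1 -0.019 0 0 0 0 0"

```text
time: 15.3
tool_pos: [545.7, 1.0, 137.9]
tcp_rot: [-3.142, 0.0, 0.182]
contact_force: [-0.1, -0.3, -3.5]
grip_width: 55.9
finger_force: 30.0
```

step_arm:
  series: "1 -0.005 0 0 0 0 0; 1 -0.01 0 0 0 0 0; 1 -0.01 0 0 0 0 0"

```text
time: 15.6
tool_pos: [545.0, 0.9, 137.9]
tcp_rot: [-3.142, -0.0, 0.182]
contact_force: [-0.3, -0.2, -4.0]
grip_width: 56.1
finger_force: 30.0
```

```bash
python3 st.py
```

```text
holder x,y,z 0.92 -8.66 108.61 [-3.1415 -0.      0.182 ] F -0.3 -0.2 -4.0 [-0.08  0.13 -0.  ]
```

step_arm:
  series: "1 -0.005 0 0 0 0 0; 1 -0.01 0 0 0 0 0; 1 -0.01 0 0 0 0 0"

```text
time: 15.9
tool_pos: [544.2, 0.7, 137.9]
tcp_rot: [-3.142, -0.0, 0.182]
contact_force: [-0.3, -1.0, -2.8]
grip_width: 56.0
finger_force: 30.0
```

step_arm:
  series: "1 -0.005 0 0 0 0 0; 1 -0.01 0 0 0 0 0; 1 -0.01 0 0 0 0 0"

```text
time: 16.2
tool_pos: [544.0, 0.6, 138.0]
tcp_rot: [3.142, -0.001, 0.182]
contact_force: [2.3, -0.1, -5.4]
grip_width: 55.8
finger_force: 30.0
```

```bash
python3 st.py
```

```text
holder x,y,z -0.16 -8.71 108.7 [ 3.1416e+00 -1.2000e-03  1.8170e-01] F 2.2 -0.5 -5.4 [-0.03 -0.26 -0.19]
```

The plate is on the board. I'll back off slightly and ease it down.

step_arm:
  series: "1 0.006 0 0.0125 0 0 0; 1 0.006 0 0.025 0 0 0; 1 0.006 0 0.0375 0 0 0; 1 0.006 0 0.0375 0 0 0"

```text
time: 16.6
tool_pos: [543.9, 0.7, 134.8]
tcp_rot: [-3.141, 0.0, 0.182]
contact_force: [1.5, -0.5, -4.9]
grip_width: 55.7
finger_force: 30.0
```

```bash
python3 st.py
```

```text
holder x,y,z -0.2 -8.67 105.47 [-3.1415e+00  1.0000e-04  1.8190e-01] F 1.4 -0.8 -4.9 [-0.07  0.   -0.05]
```

step_arm:
  series: "1 0 0 0.01 0 0 0; 1 0 0 0.02 0 0 0; 1 0 0 0.02 0 0 0"

```text
time: 16.9
tool_pos: [543.9, 0.7, 133.2]
tcp_rot: [-3.142, 0.0, 0.182]
contact_force: [1.6, 0.0, -4.7]
grip_width: 56.1
finger_force: 30.0
```

```bash
python3 st.py
```

```text
holder x,y,z -0.19 -8.66 103.9 [-3.1415  0.      0.1819] F 1.6 -0.3 -4.7 [-0.05 -0.08 -0.06]
```

step_arm:
  series: "1 0.004 0 0.0125 0 0 0; 1 0.004 0 0.025 0 0 0; 1 0.004 0 0.0375 0 0 0; 1 0.004 0 0.0375 0 0 0"

```text
time: 17.3
tool_pos: [544.1, 0.8, 130.1]
tcp_rot: [-3.141, 0.001, 0.182]
contact_force: [0.2, 0.1, -3.5]
grip_width: 56.2
finger_force: 30.0
```

step_arm:
  series: "1 0 0 0.0125 0 0 0; 1 0 0 0.025 0 0 0; 1 0 0 0.0375 0 0 0; 1 0 0 0.0375 0 0 0"

```text
time: 17.7
tool_pos: [544.2, 0.8, 127.2]
tcp_rot: [-3.141, 0.0, 0.182]
contact_force: [-0.4, -0.1, -3.1]
grip_width: 56.0
finger_force: 30.0
```

```bash
python3 st.py
```

```text
holder x,y,z 0.08 -8.64 97.85 [-3.1414e+00  2.0000e-04  1.8190e-01] F -0.4 -0.1 -3.1 [-0.07  0.15 -0.06]
```

Expected home is z≈95.5, about 2.3 mm further down.

step_arm:
  series: "1 0 0 0.01 0 0 0; 1 0 0 0.0213 0 0 0; 1 0 0 0.0213 0 0 0"

```text
time: 18.0
tool_pos: [544.2, 0.8, 125.5]
tcp_rot: [-3.141, 0.0, 0.182]
contact_force: [-0.4, 1.2, -2.5]
grip_width: 55.7
finger_force: 30.0
```

step_arm:
  series: "1 0 0 0.0063 0 0 0; 1 0 0 0.0125 0 0 0; 1 0 0 0.0125 0 0 0"

```text
time: 18.3
tool_pos: [544.3, 0.7, 124.9]
tcp_rot: [3.142, -0.0, 0.182]
contact_force: [0.2, -0.0, -1.0]
grip_width: 55.9
finger_force: 30.0
```

```bash
python3 st.py
```

```text
holder x,y,z 0.23 -8.71 95.57 [ 3.1416e+00 -3.0000e-04  1.8190e-01] F 0.2 -0.1 -1.0 [ 0.01  0.22 -0.02]
```

The forces agree: it is resting on the pins at z≈95.6. I'll settle it 0.4 mm more, release, wait and rise.

step_arm:
  series: "1 0 0 0.005 0 0 0; 1 0 0 0.005 0 0 0; -0.4 0 0 0.005 0 0 0; -0.4 0 0 0.005 0 0 0; -0.8 0 0 0.005 0 0 0; -0.8 0 0 0.005 0 0 0; -0.8 0 0 0.005 0 0 0; -0.8 0 0 0.005 0 0 0"

```text
time: 19.1
tool_pos: [544.3, 0.7, 124.2]
tcp_rot: [-3.142, -0.0, 0.182]
contact_force: [-0.0, -0.9, 0.6]
grip_width: 82.2
finger_force: 0.0
```

```bash
python3 st.py
```

```text
holder x,y,z 0.2 -8.7 94.89 [-3.1415e+00 -1.0000e-04  1.8200e-01] F -0.2 -0.9 0.6 [-0.02  0.1   0.03]
```

step_arm:
  series: "-0.8 0 0 -0.1 0 0 0; -0.8 0 0 -0.3 0 0 0; -0.8 0 0 -0.6 0 0 0; -0.8 0 0 -1 0 0 0"

```text
time: 19.5
tool_pos: [543.6, 0.8, 204.6]
tcp_rot: [-3.141, 0.002, 0.182]
contact_force: [0.9, 0.9, -0.4]
grip_width: 82.6
finger_force: 0.0
```

step_arm:
  series: "-0.8 0 0 -0.5 0 0 0; -0.8 0 0 -1 0 0 0; -0.8 0 0 -1 0 0 0; -0.8 0 0 -1 0 0 0"

```text
time: 19.9
tool_pos: [544.5, 0.7, 285.5]
tcp_rot: [3.141, -0.003, 0.182]
contact_force: [-0.2, -1.1, -1.1]
grip_width: 82.4
finger_force: 0.0
```

```bash
python3 - <<'E'
from h import *
import pickle
o=readout.get_obs(); w=vision.capture('wrist'); s=vision.capture('side')
print(o['time'],o['tool_pos'],o['tcp_rot'],o['joint_positions'].round(2)); pickle.dump((o,w,s),open('w4.pkl','wb'))
q=cloud(w,o).reshape(-1,3); m=(q[:,2]>152)&(q[:,2]<165)&(q[:,0]>470)&(q[:,0]<620)&(abs(q[:,1])<100); k=q[m]
a=.1845; X=np.array([np.cos(a),np.sin(a),0]); Y=np.array([-np.sin(a),np.cos(a),0]); S=np.array([514.7,4.05,0])
print(len(k),np.percentile((k-S)@X,[1,99]),np.percentile((k-S)@Y,[1,99]),np.median(k[:,2]))
b=cv2.resize(s['frame'][160:300,220:360],(560,560),interpolation=cv2.INTER_CUBIC)
cv2.imwrite('pics/hang.png',np.hstack([b,np.zeros((560,4,3),np.uint8)])[:,:,::-1]); 
E
```

```text
19.9 [544.49479272   0.72662412 285.47161025] [ 3.14085625e+00 -2.51718411e-03  1.82019432e-01] [-0.14  0.34  1.37  0.    1.43  1.25]
1918 [-1.00813051 52.41810801] [-93.77562955  93.02960323] 160.08204615190863
```

View pics/hang.png

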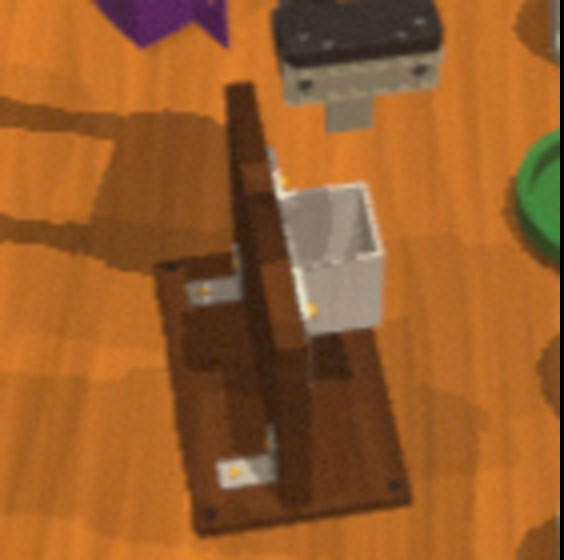

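The crop shows the holder hanging level and flat, with both gold heads in front of the plate at (283,183) and (311,310) and its top at z≈159, as expected. Next is opener A.

step_arm:
  series: "-0.8 -0.162 0.42 0 0 0 0; -0.8 -0.325 0.849 0 0 0 0; -0.8 -0.325 0.849 0 0 0 0"

```text
time: 20.3
tool_pos: [529.8, -74.0, 282.6]
tcp_rot: [-3.142, 0.003, 0.178]
contact_force: [0.5, 0.3, -0.0]
grip_width: 82.7
finger_force: 0.0
```

step_arm:
  series: "-0.8 -0.162 0.42 0 0 0 0; -0.8 -0.325 0.849 0 0 0 0; -0.8 -0.325 0.849 0 0 0 0"

```text
time: 20.6
tool_pos: [516.8, -145.1, 282.8]
tcp_rot: [-3.141, 0.003, 0.178]
contact_force: [0.3, -0.2, 0.1]
grip_width: 82.6
finger_force: 0.0
```

step_arm:
  series: "-0.8 -0.162 0.42 0 0 0 0; -0.8 -0.325 0.849 0 0 0 0; -0.8 -0.325 0.849 0 0 0 0"

```text
time: 20.9
tool_pos: [503.7, -216.1, 282.9]
tcp_rot: [-3.141, 0.002, 0.179]
contact_force: [0.5, 0.3, 0.6]
grip_width: 82.4
finger_force: 0.0
```

step_arm:
  series: "-0.8 -0.162 0.42 0 0 0 0.0719; -0.8 -0.325 0.849 0 0 0 0.0719; -0.8 -0.325 0.849 0 0 0 0.0719; -0.8 -0.325 0.849 0 0 0 0.0719; -0.8 -0.325 0.849 0 0 0 0.0719; -0.8 -0.325 0.849 0 0 0 0.0719"

```text
time: 21.5
tool_pos: [491.6, -283.9, 284.1]
tcp_rot: [-3.141, 0.0, -0.265]
contact_force: [-0.8, 0.4, 0.1]
grip_width: 82.2
finger_force: 0.0
```

```bash
python3 - <<'E'
from h import *
o=readout.get_obs(); w=vision.capture('wrist'); save(w,'w5.png')
print(o['time'],o['tool_pos'],o['tcp_rot'],o['joint_positions'].round(2))
P=cloud(w,o); q=P.reshape(-1,3)
for z0,z1 in((113,130),(78,130),(3,20)):
    m=(q[:,2]>z0)&(q[:,2]<z1)&(q[:,0]>430)&(q[:,0]<530)&(q[:,1]>-340)&(q[:,1]<-240); k=q[m]
    if len(k)>5: print(z0,len(k),cv2.minAreaRect(k[:,:2].astype(np.float32)),k.mean(0))
for r in models.pinpoint(w,'opener')[:3]: print(r['p'],r['position'],at_z(w,r['position'],0,o)[0])
E
```

```text
21.5 [ 491.56528477 -283.91669724  284.05533363] [-3.14098628e+00  3.32182587e-04 -2.65254044e-01] [-0.66  0.39  1.3   0.    1.46  1.18]
113 339 ((491.5551452636719, -285.082275390625), (9.961450576782227, 41.35789489746094), 77.06302642822266) [ 492.32963275 -285.33415766  122.70357663]
78 416 ((491.58917236328125, -285.147705078125), (17.335145950317383, 41.320899963378906), 74.85877990722656) [ 493.3205354  -285.55493039  116.27144758]
3 168 ((480.7840576171875, -291.1628723144531), (97.37496185302734, 97.43062591552734), 88.30713653564453) [ 493.26739051 -288.90178035   11.31236019]
0.77 [320.5, 166.9] [ 488.63565396 -282.3441896     0.        ]
0.69 [301.8, 104.2] [ 582.31495355 -280.27357248    0.        ]
```

View pics/w5.png

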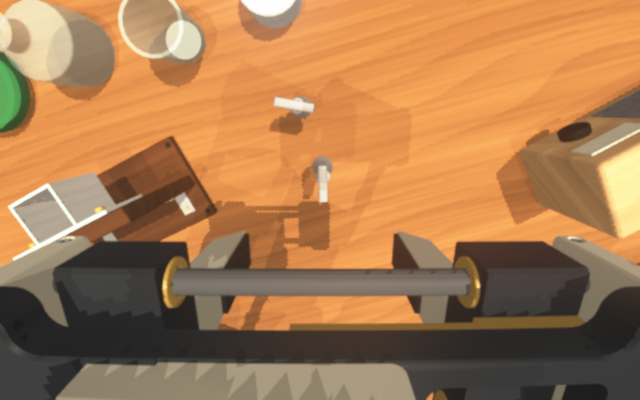

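Opener A is straight below at (322,180) in the image, centred at (491.6,-285.1) with head yaw −0.226. Look-alike B is at (295,105). I'll descend on A and grip.

step_arm:
  series: "-0.8 0.004 0.0145 0.5 0 0 -0.0062; -0.8 0.004 0.0145 1 0 0 -0.0062; -0.8 0.004 0.0145 1 0 0 -0.0062"

```text
time: 21.9
tool_pos: [488.8, -284.1, 199.3]
tcp_rot: [-3.137, 0.01, -0.229]
contact_force: [-0.8, 0.1, -0.0]
grip_width: 82.7
finger_force: 0.0
```

step_arm:
  series: "-0.8 0 0 0.4 0 0 0; -0.8 0 0 0.8 0 0 0; -0.8 0 0 1 0 0 0; -0.8 0 0 1 0 0 0"

```text
time: 22.3
tool_pos: [490.9, -286.0, 123.7]
tcp_rot: [-3.14, 0.002, -0.23]
contact_force: [0.4, 0.2, -0.6]
grip_width: 82.9
finger_force: 0.0
```

step_arm:
  series: "-0.8 0 0 0.25 0 0 0; -0.8 0 0 0.5 0 0 0; -0.8 0 0 0.5 0 0 0; 1 0 0 0.5 0 0 0; 1 0 0 0.5 0 0 0; 1 0 0 0.5 0 0 0; 1 0 0 0.5 0 0 0; 1 0 0 0.5 0 0 0; 1 0 0 0.5 0 0 0; 1 0 0 0.5 0 0 0; 1 0 0 0.5 0 0 0; 1 0 0 0.5 0 0 0"

```text
time: 23.5
tool_pos: [491.1, -286.5, 84.1]
tcp_rot: [-3.141, 0.0, -0.231]
contact_force: [0.8, 0.7, -0.7]
grip_width: 15.6
finger_force: 0.0
```

step_arm:
  series: "1 0 0 0 0 0 0; 1 0 0 0 0 0 0; 1 0 0 0 0 0 0"

```text
time: 23.8
tool_pos: [491.1, -286.4, 84.1]
tcp_rot: [-3.141, 0.0, -0.231]
contact_force: [0.3, 0.6, -0.7]
grip_width: 9.8
finger_force: 30.0
```

step_arm:
  series: "1 0 0 -0.2 0 0 0; 1 0 0 -0.6 0 0 0; 1 0 0 -1 0 0 0"

```text
time: 24.1
tool_pos: [490.6, -286.1, 164.3]
tcp_rot: [-3.141, 0.002, -0.231]
contact_force: [0.7, -0.6, -0.7]
grip_width: 9.6
finger_force: 30.0
```

step_arm:
  series: "1 0 0 -0.5 0 0 0; 1 0 0 -1 0 0 0; 1 0 0 -1 0 0 0; 1 0 0 -1 0 0 0"

```text
time: 24.5
tool_pos: [491.2, -286.5, 244.6]
tcp_rot: [3.141, -0.001, -0.231]
contact_force: [-1.0, -0.0, -2.3]
grip_width: 9.9
finger_force: 30.0
```

The opener is gripped at 9.8 mm wide. I'll carry it over the pocket at TCP z≈280.

step_arm:
  series: "1 0 0 -0.3 0 0 0; 1 -0.0252 -0.45 -0.44 0 0 0; 1 -0.0504 -0.909 -0.44 0 0 0; 1 -0.0504 -0.909 -0.44 0 0 0"

```text
time: 24.9
tool_pos: [503.7, -210.8, 277.8]
tcp_rot: [-3.139, 0.003, -0.227]
contact_force: [-0.5, -0.7, -1.5]
grip_width: 9.9
finger_force: 30.0
```

step_arm:
  series: "1 -0.0252 -0.45 0 0 0 0; 1 -0.0504 -0.909 0 0 0 0; 1 -0.0504 -0.909 0 0 0 0"

```text
time: 25.2
tool_pos: [516.2, -139.5, 277.5]
tcp_rot: [-3.139, 0.004, -0.227]
contact_force: [-0.2, -0.1, -1.7]
grip_width: 9.7
finger_force: 30.0
```

step_arm:
  series: "1 -0.0252 -0.45 0 0 0 0; 1 -0.0504 -0.909 0 0 0 0; 1 -0.0504 -0.909 0 0 0 0"

```text
time: 25.5
tool_pos: [529.1, -68.4, 277.8]
tcp_rot: [-3.14, 0.003, -0.227]
contact_force: [0.0, -0.1, -1.9]
grip_width: 10.0
finger_force: 30.0
```

step_arm:
  series: "1 -0.0252 -0.45 0 0 0 -0.03; 1 -0.0504 -0.909 0 0 0 -0.0657; 1 -0.0504 -0.909 0 0 0 -0.0657; 1 -0.0504 -0.909 0 0 0 -0.0657; 1 -0.0504 -0.909 0 0 0 -0.0657; 1 -0.0504 -0.909 0 0 0 -0.0657; 1 -0.0504 -0.909 0 0 0 -0.0657"

```text
time: 26.2
tool_pos: [541.9, -0.6, 279.2]
tcp_rot: [-3.142, 0.0, 0.179]
contact_force: [-0.1, 0.4, -1.3]
grip_width: 9.5
finger_force: 30.0
```

```bash
python3 - <<'E'
from h import *
o=readout.get_obs(); w=vision.capture('wrist'); s=vision.capture('side')
print(o['time'],o['tool_pos'],o['tcp_rot'],o['contact_force'],o['grip_width'])
p=o['tool_pos'];y=o['tcp_rot'][2];d=np.array([542.0,.3])-p[:2]
print('tool dx,dy mm',d[0]*np.cos(y)+d[1]*np.sin(y), d[0]*np.sin(y)-d[1]*np.cos(y))
b=cv2.resize(s['frame'][100:300,210:410],(400,400),interpolation=cv2.INTER_CUBIC)
c=cv2.resize(w['frame'][140:340,220:420],(400,400),interpolation=cv2.INTER_CUBIC)
cv2.imwrite('pics/pre.png',np.hstack([b,c])[:,:,::-1])
E
```

```text
26.2 [541.91122569  -0.56582736 279.18341423] [-3.14156334e+00  3.81110760e-04  1.79279593e-01] [-0.09831243  0.38627998 -1.34079585] 9.517545554487127
tool dx,dy mm 0.2417464611136923 -0.8361199318328763
```

View pics/pre.png

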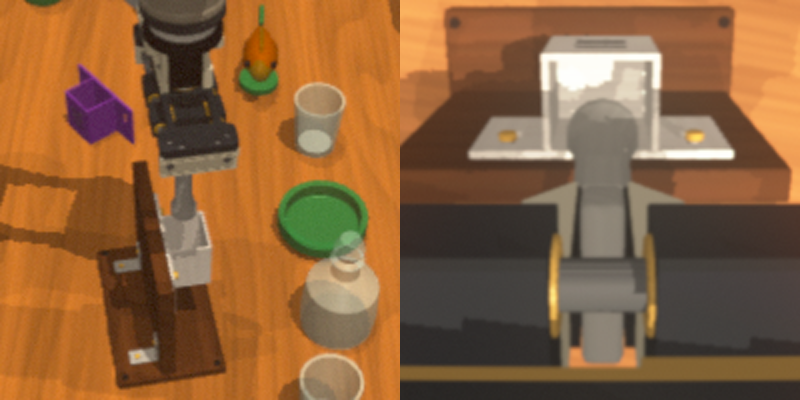

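The opener hangs centred over the pocket, and both gold pins sit in the slots at (508,136) and (693,136). I'll lower it in.

step_arm:
  series: "1 0.003 -0.0105 0.15 0 0 0; 1 0.003 -0.0105 0.35 0 0 0; 1 0.003 -0.0105 0.6 0 0 0; 1 0.003 -0.0105 0.85 0 0 0; 1 0.003 -0.0105 1 0 0 0; 1 0.003 -0.0105 1 0 0 0"

```text
time: 26.9
tool_pos: [540.9, 1.4, 197.3]
tcp_rot: [-3.14, 0.004, 0.182]
contact_force: [0.5, 0.8, -1.5]
grip_width: 9.4
finger_force: 30.0
```

step_arm:
  series: "1 0 0 0.06 0 0 0; 1 0 0 0.12 0 0 0; 1 0 0 0.17 0 0 0; 1 0 0 0.17 0 0 0; 1 0 0 0.17 0 0 0"

```text
time: 27.4
tool_pos: [542.2, 1.3, 186.0]
tcp_rot: [3.142, -0.0, 0.182]
contact_force: [0.5, 0.5, -0.5]
grip_width: 9.9
finger_force: 30.0
```

step_arm:
  series: "1 0 0 0.01 0 0 0; 1 0 0 0.02 0 0 0; 1 0 0 0.02 0 0 0"

```text
time: 27.7
tool_pos: [542.1, 1.2, 184.2]
tcp_rot: [-3.142, -0.0, 0.182]
contact_force: [0.1, 0.4, -1.7]
grip_width: 9.7
finger_force: 30.0
```

step_arm:
  series: "1 0 0 0.006 0 0 0; 1 0 0 0.0125 0 0 0; 1 0 0 0.0125 0 0 0"

```text
time: 28.0
tool_pos: [542.1, 1.3, 183.1]
tcp_rot: [-3.141, 0.0, 0.182]
contact_force: [-0.1, -0.2, -1.2]
grip_width: 10.1
finger_force: 30.0
```

step_arm:
  series: "1 0 0 0.006 0 0 0; 1 0 0 0.0125 0 0 0; 1 0 0 0.0125 0 0 0"

```text
time: 28.3
tool_pos: [542.1, 1.2, 182.3]
tcp_rot: [-3.142, -0.0, 0.182]
contact_force: [0.8, 1.3, -0.5]
grip_width: 9.5
finger_force: 30.0
```

The opener is at floor height, so I'll release and rise.

step_arm:
  series: "1 0 0 0.003 0 0 0; 0.5 0 0 0.003 0 0 0; 0.3 0 0 0.003 0 0 0; 0 0 0 0.003 0 0 0; -0.2 0 0 0.003 0 0 0; -0.2 0 0 0.003 0 0 0; -0.2 0 0 0.003 0 0 0; -0.2 0 0 0.003 0 0 0; -0.2 0 0 0.003 0 0 0"

```text
time: 29.2
tool_pos: [542.1, 1.2, 182.0]
tcp_rot: [-3.142, -0.0, 0.182]
contact_force: [-0.5, 0.0, -0.2]
grip_width: 55.2
finger_force: 0.0
```

step_arm:
  series: "-0.2 0 0 -0.1 0 0 0; -0.2 0 0 -0.3 0 0 0; -0.2 0 0 -0.6 0 0 0; -0.2 0 0 -1 0 0 0; -0.2 0 0 -1 0 0 0"

```text
time: 29.7
tool_pos: [544.1, 1.0, 267.0]
tcp_rot: [3.139, -0.009, 0.182]
contact_force: [0.8, -0.8, 0.1]
grip_width: 55.3
finger_force: 0.0
```

step_arm:
  series: "-0.2 0 0 -0.5 0 0 0; -0.2 0 0 -1 0 0 0; -0.2 0 0 -1 0 0 0; -0.2 0 0 -1 0 0 0; -0.2 0 0 -1 0 0 0"

```text
time: 30.2
tool_pos: [541.5, 1.3, 340.7]
tcp_rot: [-3.141, 0.002, 0.182]
contact_force: [0.4, 0.4, -0.5]
grip_width: 54.8
finger_force: 0.0
```

```bash
python3 - <<'E'
from h import *
o=readout.get_obs(); w=vision.capture('wrist'); s=vision.capture('side')
print(o['time'],o['tool_pos'],o['contact_force'],o['grip_width'],o['finger_force'])
q=cloud(w,o).reshape(-1,3); a=.1845; X=np.array([np.cos(a),np.sin(a),0]); Y=np.array([-np.sin(a),np.cos(a),0]); S=np.array([514.7,4.05,0])
x=(q-S)@X; y=(q-S)@Y
m=(q[:,2]>205)&(q[:,2]<235)&(abs(x-26)<40)&(abs(y+8.7)<30); print('opener top',m.sum(),np.median(q[m,2]),np.percentile(x[m],[2,98]),np.percentile(y[m],[2,98]))
m=(q[:,2]>154)&(q[:,2]<166)&(x>0)&(x<60)&(abs(y+9)<75); print('holder top',m.sum(),np.median(q[m,2]),np.percentile(x[m],[2,98]),np.percentile(y[m],[2,98]))
cv2.imwrite('pics/end.png',cv2.resize(s['frame'][140:300,210:410],(700,560),interpolation=cv2.INTER_CUBIC)[:,:,::-1])
E
```

```text
30.2 [541.53798445   1.27824086 340.72105272] [ 0.41309506  0.41009767 -0.46857534] 54.813834021991 0.0
opener top 438 220.86274389944785 [ 8.64784494 48.60570252] [-11.28751164  -2.49801619]
holder top 843 160.07225576171652 [ 1.03406169 52.38583054] [-68.78581497  52.11288194]
```

The depth data confirms it: the opener's top is at z≈220 (expected 220), centred in the pocket, and the holder's top is at about 159–160, level. I'll hand it in.

```bash
python3 -c "
from plant import order
print(order.close_job())"
```

```text
the job is handed in; nothing more can be done
None
```

The holder hangs home on both pins, level and flat on the board, with the opener head up in its pocket; nothing was dropped or bumped, and I handed the job in at about 30 s (no verdict came back).

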